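Clamp a slat under the spring clip of a sanding jig

TASK

Load the sanding jig: hold the thumb plate of its spring clip down with one fingertip so that the jaw lifts, and, while holding it, push the wooden slat on the bed beneath the jaw with the other fingertip until its long edge rests against both stop lugs. Then let the clip close on the slat and take the hand away. Only press and push, keep the slat flat on the bed all the time, and leave everything else on the bench where it is.

Things in the scene. Friction and masses are not known exactly. Their poses are not given: they have to be found in the camera images.
- jig: Sanding jig screwed to the bench: plywood base board 12 mm thick (x -170 to +80, y -95 to +95 mm), a raised wooden bed on it and a steel spring clip behind the bed. Origin on the bench surface straight below the clip's hinge pin, on the jig's midline. +x is the direction in which the slat is pushed under the jaw, y runs along the hinge pin, z up.
- bed (a point): Centre of the bed's flat top, 27 mm above the bench, jig frame (-90, 0, 27) mm. The bed spans x -165 to -15.5 mm, y -65 to +65 mm.
- lug_left (a point): Upright steel stop lug at the jaw's +y side: middle of its front face at bed height, jig frame (-15, +38, 27) mm. It covers y 32 to 44 mm and stands 6 mm above the bed, as does the pivot ear behind it (x -15 to +12, y 31 to 34 mm).
- lug_right (a point): The same lug at the jaw's -y side, mirrored: jig frame (-15, -38, 27) mm.
- slat: The slat to be clamped: a light wooden slat, 28 mm (x) x 110 mm (y) x 8 mm thick, about 30 g, loose on the bed in front of the clip. Origin at the centre of its underside; its long side lies along its y axis. At the start it lies roughly crosswise, its y axis within 0.25 rad of the jig's y axis.
- seat (a point): The point on the bed's top, on the jig's midline, where the centre of the slat's underside lies when the slat rests against both lugs and is centred: jig frame (-29, 0, 27) mm.
- clip (a joint): Angle of the clip lever about its hinge pin (pin along the jig's y, 24.5 mm above the bench): 0 with the jaw shut on the empty bed, 0.50 with the thumb plate pressed level, 0.62 at its stop. About 0.28 when the jaw rests on the 8 mm slat. A spring always shuts it (0.08 N m at 0, 0.14 N m at 0.50).
- thumb (a point): Point on top of the clip's steel thumb plate, midline, 25 mm behind the pin. The plate is 50 mm wide (jig y) and reaches 46 mm behind the pin (+x). Shut, it slopes up away from the pin at 0.50 rad; at 0.50 it is level, its top 29.5 mm above the bench (2.5 mm above the bed), and a fingertip can slide along it. Pressing takes about 7 N at 20 mm from the pin. Nothing stands behind it for 40 mm.
- toe (a point): Point on the underside of the jaw's rounded toe (a 56 mm wide steel bead along the jig's y), on the midline. Shut: x = -28 mm in the jig frame and down on the bed, so nothing can pass. At joint 0.40 it is 11 mm above the bed, at 0.50 13.5 mm (x = -23.5 mm). The slat ends about 11 mm beneath it.
- sanding_block: Cork and wood sanding block, 110 x 60 x 36 mm, on the bench beside the jig at its -y side. Leave it alone.
- spare_slat: Another slat of the same size, lying on the bench (not on the bed) beside the jig at its +y side. Leave it alone.
- brush: Dusting brush, 190 mm long, lying on the bench behind the jig (+x), more than 90 mm behind the pin. Leave it alone.
- knob: Small turned wooden knob, 32 mm across, 29 mm high, standing on the jig's base board (12 mm above the bench) beside the thumb plate, about 74 mm off the midline at +y. Leave it alone.
- mug: White enamel mug, 80 mm across and high, handle to one side, on the bench to the robot's right. Leave it alone.
- tin: Oil tin, 90 mm across, 105 mm high, on the bench to the robot's left. Leave it alone.
- glue: White glue bottle, 64 mm across, 190 mm high, on the bench to the robot's right. Leave it alone.
- sander: Random-orbit sander standing on its 150 mm pad, 138 mm high, with a dust outlet, on the bench to the robot's left. Leave it alone.
There are look-alikes about, which are no part of the job. Leave any grey or purple look-alike of the slat alone.

How it is judged:
On the way, in this order (a step that is already met when the one before it is completed fails the run):
1. a finger holds the thumb plate down so that the jaw is lifted clear, with the slat still in front of it (value of joint clip above 0.3 rad and contact force between the fingers and clip above 0.5 N and x of slat in the frame of jig below -0.037 m), for 0.1 s.
2. with the thumb plate still held down by the finger, the slat is pushed beneath the jaw (value of joint clip above 0.27 rad and contact force between the fingers and clip above 0.3 N and x of slat in the frame of jig above -0.034 m).
At the end, for the whole second after the job is handed in: The slat lies flat on the bed, its long edge against both stop lugs (its centre within 2.5 mm of the seat along the push, within 18 mm of the midline, square within 0.06 rad), with the clip closed on it (joint 0.2 to 0.34, pressing on it with more than 1.5 N) and at rest (x of slat in the frame of jig between -0.0315 and -0.026 m and y of slat in the frame of jig between -0.018 and 0.018 m and angle between the y axis of slat and the y axis of jig, either way round below 0.06 rad and z of slat in the frame of jig between 0.024 and 0.03 m and angle between slat's own z axis and vertical below 0.06 rad and value of joint clip between 0.2 and 0.34 rad and contact force between slat and clip above 1.5 N and linear speed of slat below 0.01 m/s); the robot touches nothing.
It fails at once if the slat is lifted off the bed (z of slat in the frame of jig above 0.034 m or angle between slat's own z axis and vertical above 0.3 rad).
It fails at once if something else on the bench is moved (more than 15 mm) (distance of any of sanding_block, spare_slat, brush, knob, mug, tin, glue, sander from where it was at the start of the episode above 0.015 m).
It also fails if it takes over 45 s, if anything falls off the work surface, if the arm or the gripper's body presses on something with over 40 N, if the wrist force passes 120 N, or if a joint passes its speed limit or range.

ROBOT

A 7-joint arm with a two-finger parallel gripper is mounted at the origin on the work surface. World frame = base frame: x ahead of the robot, y to its left, z up, the work surface at z = 0. Lengths are in m, angles in rad, forces in N, time in s.
With the tool pointing down it reaches from about 0.4 to 0.9 m from the base axis. Payload 5.5 kg.
Tool frame: the origin (TCP) lies where the fingers leave the gripper's body, on its centre line; the fingertips stand 66 mm ahead of it and the grasp point (between the pads) lies 47 mm ahead of it; z points along the fingers, y is the line along which they close (so a half turn about z gives the same grasp; the last joint's range is limited). The gripper opens to 92 mm and grips with 3 to 60 N. Pads are 19 mm wide; open, the fingers measure 130 mm over their backs; the gripper's body (75 mm by 190 mm) begins 47 mm behind the grasp point.
Start: joints at [-1.065, 0.501, -0.427, 1.55, 0.221, 1.138, -0.21], TCP at [0.156, 0.631, 0.292] pointing down, gripper open.
Joint ranges: [-2.88, 2.88], [-0.31, 2.03], [-1.54, 1.56], [0.2, 2.42], [-1.41, 4.55], [0.19, 2.02], [-2.57, 2.57]. Speed limits (rad/s): [2.57, 2.57, 3.14, 3.14, 3.14, 3.14, 3.14].

INTERFACE

Orientations are given as [roll, pitch, yaw] about the fixed x, y, z axes, in that order (R = Rz(yaw) Ry(pitch) Rx(roll)).
In Python, from rig import state, camera, get_calibration, job_done gives the robot as it stands.
- The arm moves only by the tool apply_moves, never from a script. Its argument "moves" is one flat list of numbers, 4 for each row, row after row: the shift along the tool's x, y, z in mm, then the turn about the tool's z in rad. A call has 1 to 5 rows; each row is the pose to reach, as a shift and turn from the pose commanded when the call began, along the tool's axes at that moment; what a row does not reach only later rows make up. A row lasts 1/8 s, in which the tool goes at most 62.5 mm and 10.7 degrees, less where a joint would pass 70% of its speed; a pose out of reach is approached as far as the arm can. A call with a gripper value outside its range is refused whole. "jaw" is the opening, from 0 (shut) to 1 (fully open), set as the call begins (left out, the last holds). The fingers move at their own pace and stop on an object; "newtons" is the grip in N (left out, the last holds). Time passes only in rows, so rows that repeat a pose let the fingers close. It gives the time, the measured TCP pose, the force, the opening and the grip force at its end, in the units of the state.
- state(): the state, without advancing time (a new reading comes with each control period).
- camera(name): name is "scene" or "top" or "wrist"; returns the picture (400x640x3 uint8, blue, green, red); there is no depth.
- get_calibration(name): a dict with "mtx" (3x3 intrinsics, pixels), "k1" (the pictures are not rectified: a ray, as slopes to the right and down, at radius r is drawn at 1 + k1 r^2 times it, then the intrinsics apply), "cam_to_world" (4x4, takes a point from camera to world coordinates). Camera axes: x right, y up, looking along -z (the intrinsics and any distortion apply to the point x, -y, -z); pixel columns grow to the right and rows downward; lengths in m; the calibration is good to about 2 mm. A picture is of the moment at which its call begins: read the wrist's pose just before it. get_calibration takes no time and is no camera call; for the wrist camera it gives the pose at the moment of the call.
- job_done(): hands the job in; it is judged then, once.
The state is a dict: "t": time; "joint_pos": joint angles; "joint_vel": joint speeds; "joint_torque": joint torques, N m; "tool_pos": TCP position; "orientation": TCP orientation; "wrist_force": force on the tool from outside, world axes, zero at the start; "ft_torque": the same for the moment, N m; "width": finger opening in m; "finger_force": force on a finger pad.
Only numpy, scipy, OpenCV 4.12 (cv2) and the standard library are available. Lean on these libraries where they do the work, as an engineer would, in place of code of your own. Each camera call takes 0.05 s, during which the arm holds its last target. There are 200 camera calls.

## Working session

There is one attempt and no reset: what is moved stays moved. The work goes in short steps, Python scripts to look and compute and a tool call to move; the robot and the scene stay as the last step left them, time stands still between calls to the robot, and variables do not carry over. Pictures are saved under pics/ and viewed, at most 13 in all, crops included, and the job is handed in when it is done.

Besides the shell and the picture viewer there is one more tool, called after "Emit:" as name(argument=value, ...) on one line, values as JSON. apply_moves: Moves the arm, as the interface text tells. Its arguments: {"type":"object","properties":{"moves":{"type":"array","items":{"type":"number"}},"jaw":{"type":"number"},"newtons":{"type":"number"}},"required":["moves"]}

```bash
mkdir -p pics; ls; python3 - <<'E'
from rig import *
import cv2
for n in("top","scene"):
    im=camera(n); cv2.imwrite(f"pics/{n}0.png",im)
    c=get_calibration(n); print(n,c)
s=state(); print(s)
E
```

```text
pics
top {'mtx': array([[421.16665502,   0.        , 319.71775136],
       [  0.        , 421.16665502, 200.6108992 ],
       [  0.        ,   0.        ,   1.        ]]), 'k1': -0.10123034504735778, 'cam_to_world': array([[ 1.38629665e-03,  9.82776992e-01, -1.84790322e-01,
         3.37702865e-01],
       [-9.99998119e-01,  1.11169862e-03, -1.58959742e-03,
         2.84729206e-02],
       [-1.35678863e-03,  1.84792178e-01,  9.82776684e-01,
         1.19421998e+00],
       [ 0.00000000e+00,  0.00000000e+00,  0.00000000e+00,
         1.00000000e+00]])}
scene {'mtx': array([[430.84708955,   0.        , 322.96391571],
       [  0.        , 430.84708955, 194.82064716],
       [  0.        ,   0.        ,   1.        ]]), 'k1': -0.0012418231515169509, 'cam_to_world': array([[ 0.13566749, -0.7955109 ,  0.5905563 ,  1.26466885],
       [ 0.99062151,  0.09915428, -0.09400768, -0.09029879],
       [ 0.01622795,  0.59777156,  0.80150222,  0.98209958],
       [ 0.        ,  0.        ,  0.        ,  1.        ]])}
{'t': 0.1, 'joint_pos': array([-1.06476207,  0.50176396, -0.4267756 ,  1.55133955,  0.2208046 ,
        1.13828883, -0.21027871]), 'joint_vel': array([ 0.00097035, -0.00223024, -0.00023947, -0.0012803 ,  0.0002206 ,
        0.00244665, -0.00011592]), 'joint_torque': array([-1.13488970e-02, -5.67872572e+01, -5.83876938e+00, -2.79912347e+01,
       -6.90585491e-02,  2.41062435e-02,  5.80293931e-05]), 'tool_pos': array([0.15623294, 0.63041721, 0.29127541]), 'orientation': array([-3.13984384e+00, -4.78734599e-05,  2.89880075e+00]), 'wrist_force': array([-0.33923882,  0.7341001 , -0.17396983]), 'ft_torque': array([-0.05794599,  0.00312426,  0.02229786]), 'finger_force': 0.0, 'width': 0.09180512626768157}
```

View pics/top0.png

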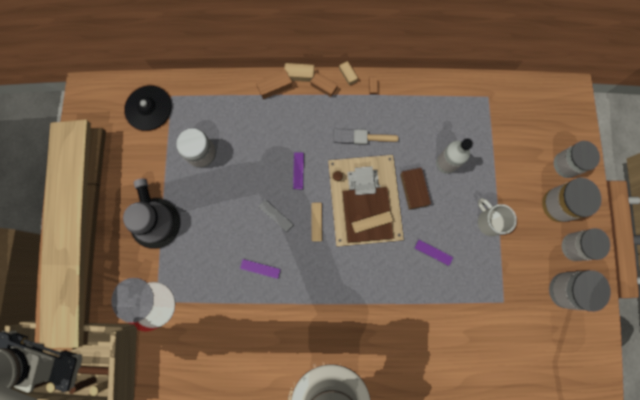

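View pics/scene0.png

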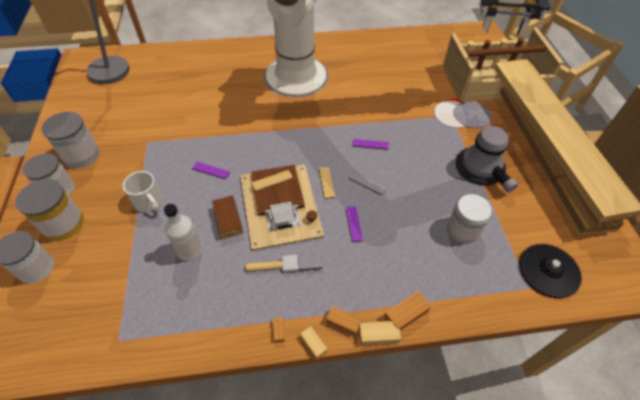

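Both pictures: jig at about (366,200) in top with its clip (363,180) away from the robot. Candidates for the slat in top: pale one on the dark bed (372,222) is the slat. The pale one on the bench (317,222) is the spare. Purple look-alikes are at (298,170), (260,268) and (433,252), and a grey one at (275,213). A close crop will check this.

```bash
cat >h.py <<'E'
import numpy as np, cv2
from rig import *
def ray(n,px,c=None):
    c=c or get_calibration(n); d=np.array([c['k1'],0,0,0,0.])
    # picture: slopes*(1+k1 r^2)
    u=cv2.undistortPoints(np.array(px,float).reshape(-1,1,2),c['mtx'],d).reshape(-1,2)
    v=np.c_[u[:,0],-u[:,1],-np.ones(len(u))]@c['cam_to_world'][:3,:3].T
    return c['cam_to_world'][:3,3],v
def onplane(n,px,z,c=None):
    o,v=ray(n,px,c); return o+v*((z-o[2])/v[:,2])[:,None]
def proj(n,P,c=None):
    c=c or get_calibration(n); M=np.linalg.inv(c['cam_to_world']); P=np.atleast_2d(P)@M[:3,:3].T+M[:3,3]
    P=P*[1,-1,-1]; return cv2.projectPoints(P,np.zeros(3),np.zeros(3),c['mtx'],np.array([c['k1'],0,0,0,0.]))[0].reshape(-1,2)
E
python3 - <<'E'
import cv2,numpy as np
a=cv2.imread('pics/top0.png')[140:260,315:415]; 
b=cv2.imread('pics/scene0.png')[155:255,230:330]
a=cv2.resize(a,None,fx=4,fy=4,interpolation=cv2.INTER_CUBIC);b=cv2.resize(b,(400,400),interpolation=cv2.INTER_CUBIC)
b=cv2.copyMakeBorder(b,0,80,0,0,cv2.BORDER_CONSTANT)
cv2.imwrite('pics/crop0.png',np.hstack([a,b]))
E
```

```text
(no output)
```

View pics/crop0.png

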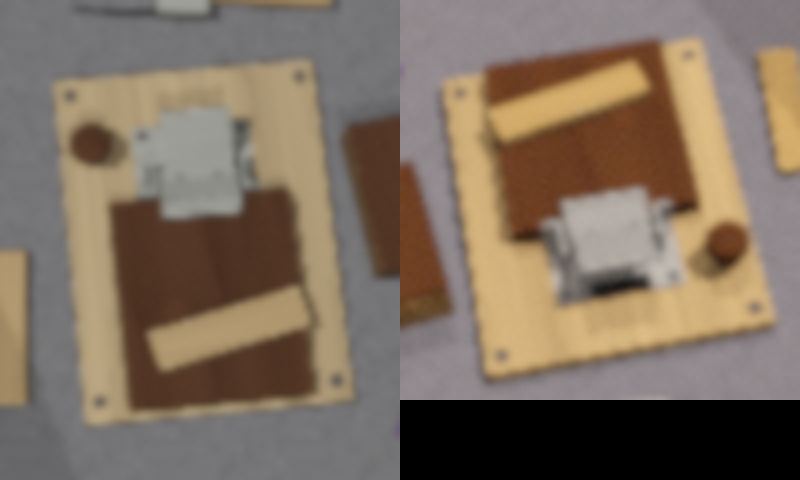

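The crop shows the pale slat on the dark bed (top crop centre 230,328, so pixel 372,222), tilted, with the jaw toe shut in front of it. The choice is confirmed.

```bash
python3 - <<'E'
from h import *
from scipy.spatial.transform import Rotation as R
def fit(W,L):
    L=np.array(L,float);a=L-L.mean(0);b=W[:,:2]-W[:,:2].mean(0)
    th=np.arctan2((a[:,0]*b[:,1]-a[:,1]*b[:,0]).sum(),(a*b).sum());c,s=np.cos(th),np.sin(th)
    o=W[:,:2].mean(0)-np.array([[c,-s],[s,c]])@L.mean(0)
    return o,th,np.linalg.norm(a@np.array([[c,s],[-s,c]])-b,axis=1)
B=[(80,95),(80,-95),(-170,-95),(-170,95)]; B=np.array(B)/1e3
S=np.array([(14,55),(14,-55),(-14,-55),(-14,55)])/1e3
top=np.array([(53,82),(311,60),(352,400),(86,424)])/4+[315,140]-.375
sc=np.array([(87,378),(372,322),(302,40),(43,83)])/4+[230,155]-.375
sc=sc[[1,0,3,2]]
st=np.array([(147,334),(301,286),(313,322),(165,372)])/4+[315,140]-.375
ss=np.array([(252,92),(100,142),(88,110),(240,62)])/4+[230,155]-.375
for n,b,s in(("top",top,st),("scene",sc,ss)):
    o,t,r=fit(onplane(n,b,.012),B);print(n,"jig",o,t,r)
    p,q,r=fit(onplane(n,s,.035),S);c,s_=np.cos(t),np.sin(t)
    print("slat",p,q,r,"in jig",np.array([[c,s_],[-s_,c]])@(p-o),q-t)
E
```

```text
top jig [ 0.60911393 -0.09468948] 0.08882506373942531 [4.67531937e-04 5.05086382e-05 8.35844025e-04 7.05033012e-04]
slat [ 0.4961309  -0.11664006] 0.3164230909820683 [0.00243273 0.00134824 0.00069176 0.00100646] in jig [-0.11448481 -0.01184151] 0.22759802724264297
scene jig [ 0.61062103 -0.09493346] 0.087299242058671 [0.00246158 0.00078137 0.0011601  0.00131124]
slat [ 0.49745764 -0.11324349] 0.27408431463566385 [0.00055113 0.00232796 0.00124341 0.00256984] in jig [-0.11432886 -0.00837378] 0.18678507257699284
```

```bash
cat >>h.py <<'E'
J0=np.array([.6098,-.0948]);JY=.088
def to_jig(p):
    c,s=np.cos(JY),np.sin(JY); return np.array([[c,s],[-s,c]])@(np.asarray(p)[:2]-J0)*1e3
def from_jig(x,y):
    c,s=np.cos(JY),np.sin(JY); return np.array([[c,-s],[s,c]])@np.array([x,y])/1e3+J0
def go(x,y,tip_z,yaw):
    """tool-axis shift (mm) and turn to put the tips at jig x,y, height tip_z (mm), tool yaw rel. jig"""
    from scipy.spatial.transform import Rotation as R
    s=state(); T=np.r_[from_jig(x,y),(tip_z+66)/1e3]
    d=R.from_euler('xyz',s['orientation']).inv().apply(T-s['tool_pos'])*1e3
    t=-(yaw+JY-s['orientation'][2]); t=(t+np.pi)%(2*np.pi)-np.pi
    return np.round(d,1),round(t,3)
def now():
    s=state();print('t',round(s['t'],2),'jig',to_jig(s['tool_pos']).round(1),'tip z',round(s['tool_pos'][2]*1e3-66,1),'rpy',s['orientation'].round(3),'F',s['wrist_force'].round(1),'w',round(s['width']*1e3,1))
E
python3 -c "
from h import *
now();print(go(-200,120,120,np.pi),go(-155,-8,120,np.pi))"
```

```text
t 0.1 jig [-388.1  762.3] tip z 225.3 rpy [-3.14  -0.     2.899] F [-0.3  0.7 -0.2] w 91.8
(array([-386.5, -546.2,  106.2]), np.float64(-0.331)) (array([-470.6, -652.6,  106.4]), np.float64(-0.331))
```

Emit:
apply_moves(moves=[-44, -40, 0, 0, -88, -84, 0, -0.08, -132, -128, 0, -0.16, -172, -172, 0, -0.24, -208, -214, 0, -0.331], jaw=0.55)

```text
t: 0.72
tool_pos: [0.3076, 0.3709, 0.2919]
orientation: [-3.141, -0.0, -3.051]
wrist_force: [1.1, 1.5, 1.4]
width: 0.0514
finger_force: 0.0
```

```bash
python3 -c "
from h import *
now();print(go(-155,-8,120,np.pi))"
```

```text
t 0.72 jig [-260.1  490.5] tip z 225.9 rpy [-3.141 -0.    -3.051] F [1.1 1.5 1.4] w 51.4
(array([-104.1, -498.6,  106.2]), np.float64(0.002))
```

Emit:
apply_moves(moves=[-15, -55, 0, 0, -30, -110, 0, 0, -45, -165, 0, 0, -60, -220, 0, 0, -70, -275, 0, 0])

```text
t: 1.35
tool_pos: [0.401, 0.1036, 0.2923]
orientation: [3.141, 0.0, -3.054]
wrist_force: [-0.2, -0.2, 0.3]
width: 0.0503
finger_force: 0.0
```

Emit:
apply_moves(moves=[-10, -55, 20, 0, -20, -110, 40, 0, -30, -165, 60, 0, -33, -205, 90, 0, -33, -205, 90, 0])

```text
t: 1.98
tool_pos: [0.4498, -0.099, 0.1999]
orientation: [-3.142, -0.005, -3.059]
wrist_force: [-0.0, 1.2, -0.1]
width: 0.0505
finger_force: 0.0
```

```bash
python3 -c "
from h import *
now();print(go(-155,-8,60,np.pi))
cv2.imwrite('pics/w1.png',camera('wrist'))"
```

```text
t 1.98 jig [-159.7    9.9] tip z 133.9 rpy [-3.142 -0.005 -3.059] F [-0.   1.2 -0.1] w 50.5
(array([ -5.2, -17.9,  73.9]), np.float64(-0.006))
```

View pics/w1.png

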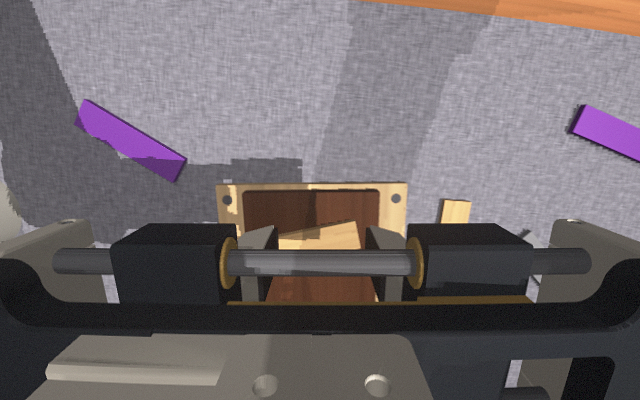

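The wrist picture shows the front of the jig, with board front corners at (217,184) and (408,183), and the slat's near side between the fingers at (280,238)-(357,222).

```bash
python3 -c "
from h import *
print([to_jig(p).round(1) for p in onplane('wrist',[(217,184),(408,183)],.012)])
print([to_jig(p).round(1) for p in onplane('wrist',[(243,190),(379,190)],.027)])
print([to_jig(p).round(1) for p in onplane('wrist',[(280,238),(356,222)],.035)])
"
```

```text
[array([-170.4,  -90. ]), array([-170.7,   98.5])]
[array([-167.4,  -60.4]), array([-167. ,   67.1])]
[array([-122.5,  -26.3]), array([-138.2,   45.3])]
```

Emit:
apply_moves(moves=[-4, -18, 40, -0.006, -4, -18, 74, -0.006, -4, -18, 94, -0.006, -4, -18, 103, -0.006, -4, -18, 103, -0.006])

```text
t: 2.65
tool_pos: [0.4574, -0.1124, 0.0995]
orientation: [3.141, 0.0, -3.046]
wrist_force: [-0.9, -0.5, -0.0]
width: 0.0503
finger_force: 0.0
```

```bash
python3 -c "
from h import *
now();print(go(-76,-8,30,np.pi))"
```

```text
t 2.65 jig [-153.4   -4.1] tip z 33.5 rpy [ 3.141  0.    -3.046] F [-0.9 -0.5 -0. ] w 50.3
(array([-77.3,  -4.5,   3.5]), np.float64(0.008))
```

Emit:
apply_moves(moves=[0, -3, 3.5, 0.008, -8, -3, 3.5, 0.008, -16, -3, 3.5, 0.008, -24, -3, 3.5, 0.008, -32, -3, 3.5, 0.008])

```text
t: 3.28
tool_pos: [0.49, -0.1133, 0.0958]
orientation: [3.142, 0.0, -3.055]
wrist_force: [-0.5, -0.2, 0.4]
width: 0.0505
finger_force: 0.2
```

```bash
python3 -c "
from h import *
now();print(go(-76,-8,30,np.pi))"
```

```text
t 3.27 jig [-121.    -7.9] tip z 29.8 rpy [ 3.142  0.    -3.055] F [-0.5 -0.2  0.4] w 50.5
(array([-45. ,  -0. ,  -0.2]), np.float64(-0.002))
```

Emit:
apply_moves(moves=[-8, 0, 0, 0, -16, 0, 0, 0, -24, 0, 0, 0, -32, 0, 0, 0, -38, 0, 0, 0])

```text
t: 3.9
tool_pos: [0.5278, -0.1101, 0.0957]
orientation: [3.142, 0.0, -3.055]
wrist_force: [-1.6, 0.2, 0.5]
width: 0.0507
finger_force: 0.2
```

Emit:
apply_moves(moves=[-4, 0, 0, 0, -6, 0, 0, 0, -6, 0, 0, 0, 10, 0, 0, 0, 10, 0, -60, 0])

```text
t: 4.53
tool_pos: [0.5123, -0.1105, 0.152]
orientation: [3.139, -0.012, -3.056]
wrist_force: [0.8, -0.3, -0.3]
width: 0.0504
finger_force: 0.0
```

```bash
python3 -c "
from h import *
now()
im=camera('top');cv2.imwrite('pics/top1.png',im)
cv2.imwrite('pics/crop1.png',cv2.resize(im[140:260,315:415],None,fx=5,fy=5,interpolation=cv2.INTER_CUBIC))"
```

```text
t 4.53 jig [-98.5  -7.1] tip z 86.0 rpy [ 3.139 -0.012 -3.056] F [ 0.8 -0.3 -0.3] w 50.4
```

```bash
python3 -c "
from h import *
print(state()['joint_pos'].round(2))
for y in(np.pi/2,-np.pi/2): print(go(-30,-4,100,y))"
```

```text
[ 0.14  0.43  0.03  1.97 -0.02  0.74  1.83]
(array([-62.2,   5. ,  -3.9]), np.float64(1.568))
(array([-62.2,   5. ,  -3.9]), np.float64(-1.573))
```

View pics/crop1.png

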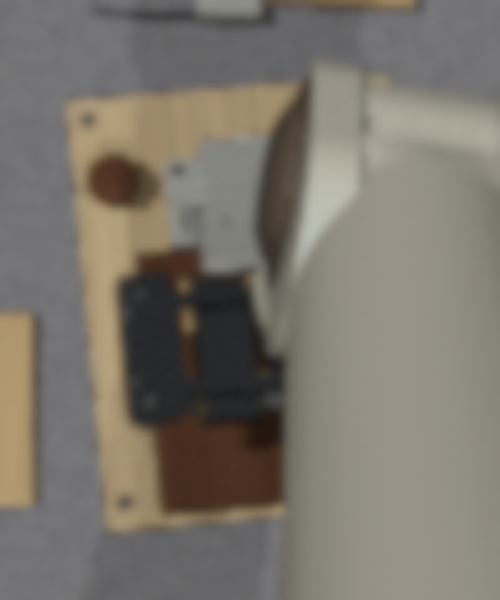

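Emit:
apply_moves(moves=[-10, 0, -10, -0.18, -20, 0, -20, -0.36, -32, 2, -20, -0.54, -46, 4, -20, -0.72, -62, 5, -20, -0.9], jaw=0.87)

```text
t: 5.2
tool_pos: [0.5789, -0.1005, 0.1759]
orientation: [-3.141, 0.0, -2.153]
wrist_force: [0.9, -0.9, -1.3]
width: 0.0797
finger_force: 0.0
```

Emit:
apply_moves(moves=[0, 0, 0, -0.18, 0, 0, 0, -0.36, 0, 0, 0, -0.54, 0, 0, 0, -0.673, 0, 0, 0, -0.673])

```text
t: 5.82
tool_pos: [0.578, -0.101, 0.1735]
orientation: [3.141, 0.008, -1.483]
wrist_force: [-1.2, 0.1, -1.3]
width: 0.0803
finger_force: 0.0
```

```bash
python3 -c "
from h import *
now();print(go(-30,-4,100,-np.pi/2))
im=camera('wrist');cv2.imwrite('pics/w2.png',im)
c=camera('scene');cv2.imwrite('pics/s2.png',c)
c=cv2.resize(c[155:255,230:330],None,fx=4,fy=4,interpolation=cv2.INTER_CUBIC)
cv2.imwrite('pics/c2.png',np.hstack([im[:, 120:520],c]))"
```

```text
t 5.83 jig [-32.2  -3.4] tip z 107.5 rpy [ 3.141  0.008 -1.483] F [-1.2  0.1 -1.3] w 80.3
(array([ 0.6, -2.2,  7.5]), np.float64(-0.0))
```

View pics/c2.png

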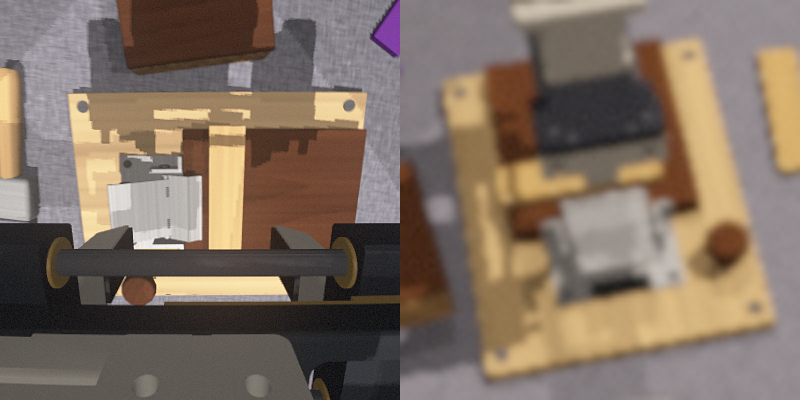

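The left half (wrist view) shows the slat standing square across the bed, crop columns 209-245, with its −y end at row 125. The clip is to its left, with the toe at about column 203.

```bash
python3 -c "
from h import *
f=lambda px,z:print([to_jig(p).round(1) for p in onplane('wrist',px,z)])
f([(189,94),(485,95)],.012)   # board -y corners: (80,-95),(-170,-95)
f([(302,129),(486,129)],.027) # bed -y corners
f([(329,125),(365,125),(329,245),(363,245)],.035)
"
```

```text
[array([ 78.1, -94.4]), array([-169.5,  -93.6])]
[array([-16.6, -65.5]), array([-165.5,  -65.9])]
[array([-38. , -68.6]), array([-65.7, -68.6]), array([-38.4,  30.9]), array([-67.6,  31. ])]
```

Emit:
apply_moves(moves=[40, -14, 0, 0, 81, -30, 0, 0, 81, -30, 40, 0, 81, -30, 70, 0, 81, -30, 77, 0])

```text
t: 6.55
tool_pos: [0.6098, -0.1674, 0.0992]
orientation: [-3.138, -0.016, -1.499]
wrist_force: [-5.2, -2.0, 53.3]
width: 0.0803
finger_force: 26.1
```

```bash
python3 -c "
from h import *
now();print(go(-2.5,-66.5,30,-np.pi/2))"
```

```text
t 6.55 jig [ -6.4 -72.3] tip z 33.2 rpy [-3.138 -0.016 -1.499] F [-5.2 -2.  53.3] w 80.3
(array([-6. , -3.7,  3.1]), np.float64(-0.016))
```

The fingertip came down on the slat because the sideways shift lagged. I'm lifting straight up.

Emit:
apply_moves(moves=[0, 0, -15, 0, 0, 0, -50, 0, 0, 0, -50, 0])

```text
t: 6.92
tool_pos: [0.6083, -0.1607, 0.1481]
orientation: [-3.131, -0.022, -1.505]
wrist_force: [-0.1, -1.5, 0.0]
width: 0.0799
finger_force: 0.0
```

```bash
python3 -c "
from h import *
now();im=camera('wrist');cv2.imwrite('pics/w3.png',im)"
```

```text
t 6.92 jig [ -7.3 -65.5] tip z 82.1 rpy [-3.131 -0.022 -1.505] F [-0.1 -1.5  0. ] w 79.9
```

View pics/w3.png

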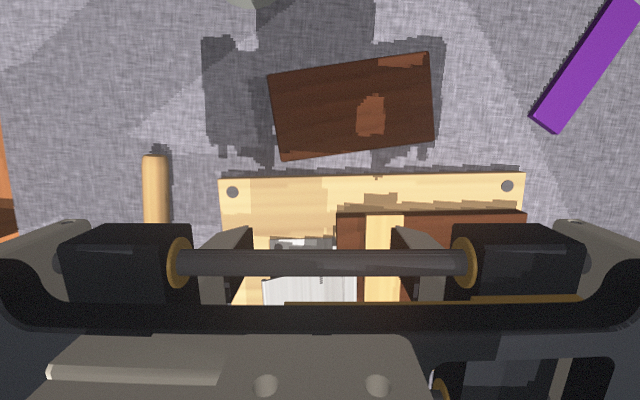

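The wrist view shows the slat still square, columns 365-403, with its −y end at row 214. Next I'm checking the joints and measuring the slat.

```bash
python3 -c "
from h import *
now();print(state()['joint_pos'].round(2));print(go(-2.5,-84,60,-np.pi/2))
f=lambda px,z:print([to_jig(p).round(1) for p in onplane('wrist',px,z)])
f([(365,214),(403,214),(365,300),(394,300)],.035);f([(219,181),(526,173)],.012);f([(337,213),(526,214)],.027)"
```

```text
t 6.97 jig [ -7.8 -65.8] tip z 80.6 rpy [-3.133 -0.022 -1.505] F [-0.1 -0.5 -0.3] w 80.0
[ 1.06  1.28 -1.53  1.71  1.31  1.5   2.57]
(array([17.6, -5.6, 21. ]), np.float64(-0.023))
[array([-38.7, -70.1]), array([-66.6, -69.5]), array([-39.7,   0.6]), array([-62.7,   1.1])]
[array([ 74.7, -93.2]), array([-170.9,  -94.7])]
[array([-18.6, -69.1]), array([-164.7,  -65.1])]
```

The arm sits at the limits of joints 3 and 7, so I should have turned the other way. I'm going back a half turn at a safe height.

Emit:
apply_moves(moves=[-15, 4, -20, 0.17, -30, 8, -35, 0.34, -45, 12, -50, 0.52, -55, 18, -50, 0.7, -60, 22, -50, 0.88])

```text
t: 7.6
tool_pos: [0.5805, -0.1011, 0.1932]
orientation: [-3.123, -0.007, -2.391]
wrist_force: [-0.4, -0.1, -1.1]
width: 0.0798
finger_force: 0.0
```

Emit:
apply_moves(moves=[0, 0, 0, 0.18, 0, 0, 0, 0.36, 0, 0, 0, 0.54, 0, 0, 0, 0.72, 0, 0, 0, 0.9])

```text
t: 8.22
tool_pos: [0.5807, -0.1019, 0.193]
orientation: [-3.125, 0.01, 2.991]
wrist_force: [0.5, -0.4, -0.4]
width: 0.0798
finger_force: 0.0
```

Emit:
apply_moves(moves=[0, 0, 0, 0.18, 0, 0, 0, 0.36, 0, 0, 0, 0.54, 0, 0, 0, 0.72, 0, 0, 0, 0.9])

```text
t: 8.85
tool_pos: [0.5806, -0.102, 0.1931]
orientation: [-3.139, 0.019, 2.091]
wrist_force: [-0.8, 0.3, -0.2]
width: 0.0797
finger_force: 0.0
```

```bash
python3 -c "
from h import *
now();print(state()['joint_pos'].round(2));print(go(-2.5,-86,60,np.pi/2))"
```

```text
t 8.85 jig [-29.7  -4.6] tip z 127.1 rpy [-3.139  0.019  2.091] F [-0.8  0.3 -0.2] w 79.7
[ 0.97  0.88 -1.27  1.78  0.93  1.21 -0.07]
(array([-84. ,  -9.2,  68.7]), np.float64(0.432))
```

Emit:
apply_moves(moves=[0, 0, 0, 0.18, 0, 0, 0, 0.36, 0, 0, 0, 0.432, -40, -5, 0, 0.432, -84, -9, 0, 0.432])

```text
t: 9.48
tool_pos: [0.6155, -0.1794, 0.1951]
orientation: [3.135, 0.019, 1.667]
wrist_force: [-0.4, 0.1, 0.3]
width: 0.0799
finger_force: 0.0
```

Emit:
apply_moves(moves=[0, 0, 0, 0, 0, 0, 0, 0])

```text
t: 9.72
tool_pos: [0.6149, -0.1783, 0.1948]
orientation: [3.136, 0.017, 1.665]
wrist_force: [-0.7, -0.0, -0.4]
width: 0.0799
finger_force: 0.0
```

```bash
cat >>h.py <<'E'
def tips(w=None):
    from scipy.spatial.transform import Rotation as R
    s=state();r=R.from_euler('xyz',s['orientation'])
    for sg in(-1,1):
        p=s['tool_pos']+r.apply([0,sg*(s['width']/2+.0095),.066]);print('finger',sg,to_jig(p).round(1),round(p[2]*1e3,1))
E
python3 -c "
from h import *
now();tips();print(state()['joint_pos'].round(2));print(go(-2.5,-86,30,np.pi/2))"
```

```text
t 9.72 jig [ -2.3 -83.6] tip z 128.8 rpy [3.136 0.017 1.665] F [-0.7 -0.  -0.4] w 79.9
finger -1 [-51.4 -85.1] 128.5
finger 1 [ 47.6 -84.4] 129.1
[ 0.98  0.89 -1.17  1.65  0.89  1.21 -0.31]
(array([-0.7, -0.8, 98.8]), np.float64(0.006))
```

Emit:
apply_moves(moves=[0, 0, 40, 0, 0, 0, 70, 0, 0, 0, 90, 0, 0, 0, 98.5, 0, 0, 0, 98.5, 0])

```text
t: 10.35
tool_pos: [0.6163, -0.18, 0.0969]
orientation: [3.135, 0.017, 1.665]
wrist_force: [0.3, -0.5, -0.5]
width: 0.08
finger_force: 0.0
```

```bash
python3 -c "
from h import *
now();tips()"
```

```text
t 10.35 jig [ -1.1 -85.4] tip z 30.9 rpy [3.135 0.017 1.665] F [ 0.3 -0.5 -0.5] w 80.0
finger -1 [-50.1 -86.9] 30.6
finger 1 [ 48.9 -86.2] 31.3
```

Emit:
apply_moves(moves=[6, 0, 0.5, 0, 11, 0, 0.5, 0, 16, 0, 0.5, 0, 20, 0, 0.5, 0, 20, 0, 0.5, 0])

```text
t: 10.98
tool_pos: [0.6143, -0.1601, 0.0961]
orientation: [3.135, 0.017, 1.666]
wrist_force: [-0.1, -0.7, -0.5]
width: 0.0798
finger_force: 0.0
```

Emit:
apply_moves(moves=[-12, 0, 0, 0, -12, 0, -30, 0, -12, 0, -70, 0, 18, -20, -80, 0, 60, -29, -80, 0])

```text
t: 11.6
tool_pos: [0.5796, -0.1032, 0.1779]
orientation: [3.131, 0.019, 1.661]
wrist_force: [-0.0, 0.5, -0.7]
width: 0.0797
finger_force: 0.0
```

Emit:
apply_moves(moves=[14, 0, 0, 0, 14, 0, 0, 0])

```text
t: 11.85
tool_pos: [0.5784, -0.0877, 0.1759]
orientation: [3.133, 0.018, 1.667]
wrist_force: [-0.4, -0.7, 0.6]
width: 0.0799
finger_force: 0.0
```

```bash
python3 -c "
from h import *
now();tips();im=camera('wrist');cv2.imwrite('pics/w4.png',im)"
```

```text
t 11.85 jig [-30.6   9.8] tip z 109.9 rpy [3.133 0.018 1.667] F [-0.4 -0.7  0.6] w 79.9
finger -1 [-79.5   8.2] 109.5
finger 1 [19.4  9. ] 110.3
```

View pics/w4.png

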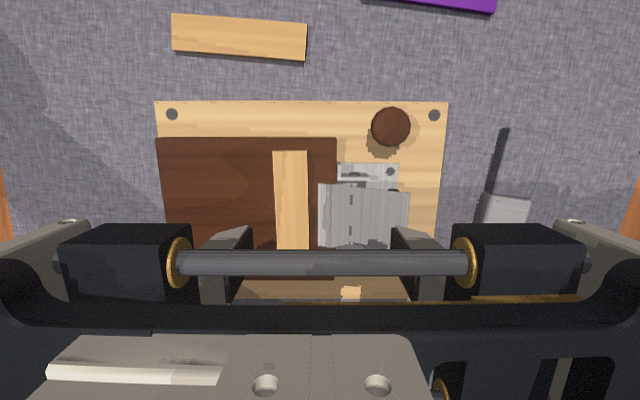

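The slat is still square: columns 273-307, +y end at row 151, and the toe edge at column 319. The knob at (390,127) is untouched.

```bash
python3 -c "
from h import *
f=lambda px,z:print([to_jig(p).round(1) for p in onplane('wrist',px,z)])
f([(273,151),(306,151),(276,245),(308,245)],.035);f([(155,102),(448,102)],.012);f([(156,138),(336,137)],.027);f([(318,184),(319,245)],.038)
print(go(-30.5,0,60,np.pi/2))"
```

```text
[array([-67.7,  53.3]), array([-41.7,  53.4]), array([-68.2, -27. ]), array([-40.6, -26.9])]
[array([-169.5,   91.9]), array([76.8, 93. ])]
[array([-164.2,   63. ]), array([-17.8,  63.9])]
[array([-32.2,  27.5]), array([-31.2, -25.5])]
(array([-7.4, -0.3, 49.5]), np.float64(0.006))
```

Emit:
apply_moves(moves=[-7, 0, 30, 0.006, -7, 0, 50, 0.006, -7.5, 0, 64, 0.006, -8, 0, 72, 0.006, -8, 0, 72, 0.006])

```text
t: 12.52
tool_pos: [0.5794, -0.0975, 0.1028]
orientation: [3.135, 0.017, 1.659]
wrist_force: [-2.3, -0.6, 3.7]
width: 0.0801
finger_force: 1.9
```

```bash
python3 -c "
from h import *
now();tips()
print(go(-30.5,1,29.5,np.pi/2))"
```

```text
t 12.53 jig [-30.5  -0. ] tip z 36.8 rpy [3.135 0.017 1.659] F [-2.3 -0.6  3.7] w 80.1
finger -1 [-79.6  -1.2] 36.5
finger 1 [19.5 -1.2] 37.2
(array([ 1.1, -0. ,  7.3]), np.float64(0.0))
```

Emit:
apply_moves(moves=[0, 0, 3, 0, 0, 0, 6, 0, 0, 0, 7.5, 0, 0, 0, 7.5, 0])

```text
t: 13.02
tool_pos: [0.582, -0.0972, 0.0975]
orientation: [3.128, 0.018, 1.659]
wrist_force: [1.6, -0.1, 7.7]
width: 0.08
finger_force: 3.5
```

```bash
python3 -c "
from h import *
now();tips()
im=camera('wrist');c=camera('scene')
c=cv2.resize(c[165:225,240:320],None,fx=5,fy=5,interpolation=cv2.INTER_CUBIC)
cv2.imwrite('pics/c5.png',np.hstack([cv2.resize(im[100:300,220:420],(300,300)),c]))"
```

```text
t 13.03 jig [-27.9   0. ] tip z 31.5 rpy [3.128 0.018 1.659] F [ 1.6 -0.1  7.7] w 80.0
finger -1 [-76.5  -1.2] 30.8
finger 1 [22.4 -1.1] 32.1
```

View pics/c5.png

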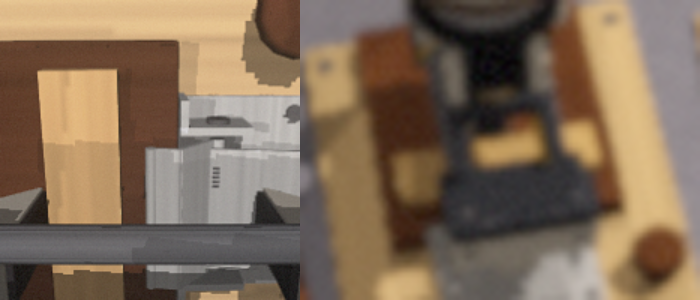

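The clip jaw is lifted, the slat lies flat and square just before it, and the front finger stands just behind it. Now a slow push.

Emit:
apply_moves(moves=[0, 0, 1.5, 0, 0, 4, 1.5, 0, 0, 8, 1.5, 0, 0, 12, 1.5, 0, 0, 16, 1.5, 0])

```text
t: 13.75
tool_pos: [0.5949, -0.0959, 0.0945]
orientation: [3.135, 0.018, 1.659]
wrist_force: [-2.9, 0.1, 4.7]
width: 0.08
finger_force: 2.4
```

```bash
python3 -c "
from h import *
now();tips()"
```

```text
t 13.75 jig [-15.    0.2] tip z 28.5 rpy [3.135 0.018 1.659] F [-2.9  0.1  4.7] w 80.0
finger -1 [-64.  -1.] 28.2
finger 1 [34.9 -0.9] 28.8
```

Emit:
apply_moves(moves=[0, 4, -0.7, 0, 0, 7, -0.7, 0, 0, 9, -0.7, 0, 0, 11, -0.7, 0, 0, 11, -0.7, 0])

```text
t: 14.38
tool_pos: [0.6049, -0.0954, 0.0943]
orientation: [3.138, 0.018, 1.659]
wrist_force: [-5.1, -0.7, 6.8]
width: 0.0799
finger_force: 4.1
```

```bash
python3 -c "
from h import *
now();tips()
f=lambda px,z:print([to_jig(p).round(1) for p in onplane('wrist',px,z)])
im=camera('wrist')
cv2.imwrite('pics/c6.png',im[60:320,120:520])"
```

```text
t 14.38 jig [-4.9 -0.2] tip z 28.3 rpy [3.138 0.018 1.659] F [-5.1 -0.7  6.8] w 79.9
finger -1 [-54.1  -1.4] 28.1
finger 1 [44.8 -1.4] 28.5
```

View pics/c6.png

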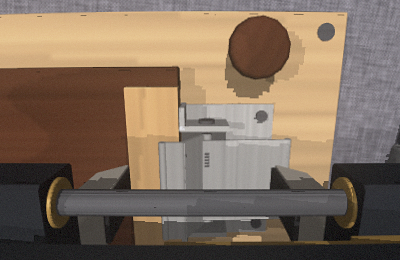

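The slat (crop columns 125-177) is under the jaw and next to the lug front at column 180. A little more push will seat it.

Emit:
apply_moves(moves=[0, 1.5, 0, 0, 0, 3, 0, 0, 0, 4, 0, 0, 0, 4, 0, 0])

```text
t: 14.92
tool_pos: [0.6055, -0.0952, 0.0938]
orientation: [-3.138, 0.019, 1.659]
wrist_force: [-16.5, -1.7, 14.6]
width: 0.0798
finger_force: 8.4
```

```bash
python3 -c "
from h import *
now();tips()"
```

```text
t 14.93 jig [-4.3 -0.1] tip z 27.8 rpy [-3.138  0.019  1.659] F [-16.5  -1.7  14.6] w 79.8
finger -1 [-53.9  -1.3] 28.0
finger 1 [44.8 -1.3] 27.6
```

Emit:
apply_moves(moves=[0, -4, 0, 0, 0, -8, 0, 0, 0, -9, 0, 0, 0, -9, -4, 0, 0, -9, -8, 0])

```text
t: 15.55
tool_pos: [0.6008, -0.0958, 0.1025]
orientation: [3.136, 0.018, 1.659]
wrist_force: [-0.6, 1.1, 1.7]
width: 0.0794
finger_force: 1.3
```

Emit:
apply_moves(moves=[0, 0, -8, 0, 0, 0, -30, 0, 0, 0, -70, 0, 0, 0, -90, 0, 0, 0, -90, 0])

```text
t: 16.18
tool_pos: [0.6011, -0.0942, 0.1943]
orientation: [3.132, 0.019, 1.659]
wrist_force: [0.3, 0.3, -0.5]
width: 0.0796
finger_force: 0.0
```

```bash
python3 -c "
from h import *
now();im=camera('wrist')
cv2.imwrite('pics/w7.png',im[60:320,120:520])"
```

```text
t 16.18 jig [-8.6  1.4] tip z 128.3 rpy [3.132 0.019 1.659] F [ 0.3  0.3 -0.5] w 79.6
```

View pics/w7.png

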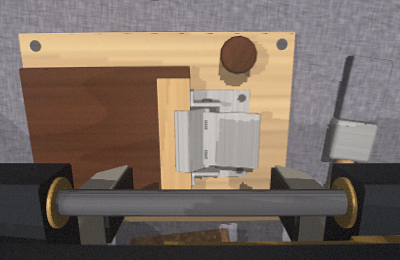

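The clip is closed on the slat (crop columns 158-190), and its far edge is in line with the lug fronts and the bed's end at column 190.

```bash
python3 -c "
from h import *
f=lambda px,z:print([to_jig(p).round(1) for p in onplane('wrist',px,z)])
f([(277,138),(309,138),(280,248)],.035);f([(139,93),(415,93)],.012);f([(140,128),(309,127)],.027)"
```

```text
[array([-45.3,  55.4]), array([-18.4,  55.3]), array([-46.5, -44.8])]
[array([-170.9,   94.6]), array([75.3, 93.5])]
[array([-165.5,   64.3]), array([-18.6,  64.1])]
```

```bash
python3 -c "
from rig import *
print(job_done())"
```

```text
the job is handed in; nothing more can be done
None
```

The slat is seated against both stop lugs with the clip closed on it, and the job was handed in at about 16 s with the hand clear; the judge returned no verdict. On the way one fingertip pressed on the slat with about 53 N, when joints 3 and 7 hit their limits; it stayed square on the bed.

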